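Blow out the blue spray-gun air line with the joystick valve

TASK

On the painter's bench, blow out the blue air outlet: tilt the red-knobbed valve stick most of the way over towards the blue coupling on its base, hold it there for at least two seconds, then let go so that it springs back upright. Do not tilt it towards the yellow coupling, and leave the black-knobbed stick alone.

Things in the scene. Friction and masses are not known exactly. Their poses are not given: they have to be found in the camera images.
- red_knob (a point): Centre of the red ball knob, 36 mm across, on the stick to be worked; 160 mm above the bench when upright. Its 13 mm steel rod pivots 100 mm straight below, over a bolted valve block 80 x 110 mm, 58 mm high (rubber boot 60 mm across up to 94 mm above the bench). Knob and upper rod are clear all round; a dial gauge 66 mm high stands 82 mm off, square to the tilting plane.
- red_stick (a joint): Tilt of the red-knobbed stick, rad, 0 upright; the sign does not tell which coupling. It tilts only in the upright plane through the blue and yellow couplings, to a stop at 0.55 rad (knob 52 mm sideways) either way; a spring, 0.9 N m/rad (5 N at the knob at the stop), returns it when let go. Most of the way is 0.33 rad or more (32 mm).
- blue_coupling: Upright air coupling with a blue sleeve, 34 mm across, 48 mm high, fixed on the 120 x 240 mm plate of the red-knobbed valve, 90 mm sideways from the stick. Origin at the centre of its underside, 8 mm above the bench. A like one with a yellow sleeve stands 90 mm off on the stick's other side. Which side is blue, and the valve's place and yaw (up to 0.5 rad), vary.
- black_stick (a joint): Tilt, rad, 0 upright, of the black-knobbed stick of a second valve of the same size and shape, 0.3 m or more to one side of the red one; both its couplings are plain steel. To be left alone.

How it is judged:
On the way:
1. the red-knobbed stick is held at least 0.33 rad over towards the blue coupling for two seconds ((value of joint red_stick above 0.33 rad or value of joint red_stick below -0.33 rad) and horizontal distance between red_knob and blue_coupling below 0.075 m), for 2 s.
At the end, for the whole second after the job is handed in: The red-knobbed stick has been let go and stands upright again within 0.1 rad, and the black-knobbed stick is upright within 0.1 rad (value of joint red_stick between -0.1 and 0.1 rad and value of joint black_stick between -0.1 and 0.1 rad); the robot touches nothing.
It fails at once if the red-knobbed stick is tilted towards the yellow coupling (knob more than 20 mm that way) (horizontal distance between red_knob and blue_coupling above 0.11 m).
It fails at once if the black-knobbed stick is tilted by more than 0.17 rad (value of joint black_stick above 0.17 rad or value of joint black_stick below -0.17 rad).
It also fails if it takes over 40 s, if anything falls off the work surface, if the arm or the gripper's body presses on something with over 40 N, if the wrist force passes 120 N, or if a joint passes its speed limit or range.

ROBOT

A 6-joint arm with a two-finger parallel gripper is mounted at the origin on the work surface. World frame = base frame: x ahead of the robot, y to its left, z up, the work surface at z = 0. Lengths are in m, angles in rad, forces in N, time in s.
With the tool pointing down it reaches from about 0.375 to 0.975 m from the base axis. Payload 3.8 kg.
Tool frame: the origin (TCP) lies at the very end of the fingers, on their centre line; the grasp point (between the pads) lies 19 mm behind it; z points along the fingers, y is the line along which they close (so a half turn about z gives the same grasp; the last joint's range is limited). The gripper opens to 88 mm and grips with 3 to 60 N. Pads are 18 mm wide; open, the fingers measure 123 mm over their backs; the gripper's body (75 mm by 187 mm) begins 45 mm behind the grasp point.
Start: joints at [-1.193, 0.264, 1.604, -0, 1.274, -0.037], TCP at [0.272, -0.618, 0.239] pointing down, gripper open.
Joint ranges: [-2.63, 2.63], [-0.94, 2.18], [0.31, 2.57], [-1.31, 4.45], [0, 2.66], [-2.55, 2.55]. Speed limits (rad/s): [2.57, 2.57, 3.14, 3.14, 3.14, 3.14].

INTERFACE

Orientations are given as a 3x3 rotation matrix whose columns are the frame's x, y, z axes.
In Python, from cell import state, viewer, arm gives the robot as it stands. The module is installed in compiled form; this text tells all that it offers.
- The arm moves only by the tool carry_out, never from a script. Its argument "targets" is a list of rows, each a list of 7 numbers: the shift along the world's x, y, z in m, then the turn, a rotation vector about the world's x, y, z in degrees, then the closure, from -1 (fully open) to 1 (shut). A call has exactly 5 rows; each row shifts and turns the commanded pose from where the row before left it; what a row does not reach is not made up. A row lasts 1/12 s, in which the tool goes at most 41.7 mm and 7.16 degrees, less where a joint would pass 70% of its speed; a pose out of reach is approached as far as the arm can. A call with a gripper value outside its range is refused whole. The fingers move at their own pace and stop on an object; the grip force is fixed at half the most. Time passes only in rows, so rows that do not move let the fingers close, or fill a call up. It gives the time, the measured TCP pose, the force, the opening and the grip force at its end, in the units of the state.
- state(): the state, without advancing time (a new reading comes with each control period).
- viewer.capture(name): name is "scene" or "top" or "wrist"; returns a dict with "frame" (400x640x3 uint8, red, green, blue), "fx", "fy", "cx", "cy" (pixels), "xyz" and "rotation" of the camera in the world; the wrist camera has in their place "hand_eye" (4x4, takes a point from camera to tool coordinates, whose origin is the TCP and whose axes are the flange's). Camera axes: x right, y down, z forward; pixel columns grow to the right and rows downward; lengths in m; the calibration is good to about 2 mm. A picture is of the moment at which its call begins: read the wrist's pose just before it. There is no depth.
- arm.sign_off(): hands the job in; it is judged then, once.
The state is a dict: "time_s": time; "joint_pos": joint angles; "qd": joint speeds; "tau": joint torques, N m; "tool_pos": TCP position; "tool_rot": TCP orientation; "contact_force": force on the tool from outside, world axes, zero at the start; "ft_torque": the same for the moment, N m; "width": finger opening in m; "gripper_force": force on a finger pad.
Only numpy, scipy, OpenCV 4.12 (cv2) and the standard library are available. Lean on these libraries where they do the work, as an engineer would, in place of code of your own. Each camera call takes 0.05 s, during which the arm holds its last target. There are 200 camera calls.

## Working session

There is one attempt and no reset: what is moved stays moved. The work goes in short steps, Python scripts to look and compute and a tool call to move; the robot and the scene stay as the last step left them, time stands still between calls to the robot, and variables do not carry over. Pictures are saved under pics/ and viewed, at most 10 in all, crops included, and the job is handed in when it is done.

Besides the shell and the picture viewer there is one more tool, called in YAML: its name, and indented under it one key for each argument. carry_out: Moves the arm, as the interface text tells. Its arguments: {"type":"object","properties":{"targets":{"type":"array","items":{"type":"array","items":{"type":"number"}}}},"required":["targets"]}

```bash
mkdir -p pics && python3 - <<'E'
from cell import state, viewer
import cv2, json, numpy as np
s=state(); print(s["time_s"],s["tool_pos"],np.round(s["tool_rot"],3).tolist(),s["width"])
for n in("scene","top"):
    c=viewer.capture(n); cv2.imwrite(f"pics/{n}1.png",c["frame"][:,:,::-1])
    np.savez(f"pics/{n}1.npz",**c)
    print(n,c["fx"],c["cx"],c["cy"],c["xyz"],np.round(c["rotation"],3).tolist())
E
```

```text
0.0 [ 0.27175233 -0.61712899  0.23742127] [[0.915, 0.403, -0.001], [0.403, -0.915, 0.002], [0.0, -0.002, -1.0]] 0.08809821404108327
scene 434.47564041074196 318.10026486535423 202.12317543028672 [1.09626627 0.09341039 0.68637963] [[-0.22, 0.698, -0.681], [0.975, 0.169, -0.141], [0.016, -0.695, -0.718]]
top 489.4644671352125 329.63143083797394 195.82429425331367 [ 0.4385311  -0.0352639   0.97530405] [[-0.006, -0.995, 0.103], [-1.0, 0.009, 0.029], [-0.03, -0.103, -0.994]]
```

View pics/top1.png

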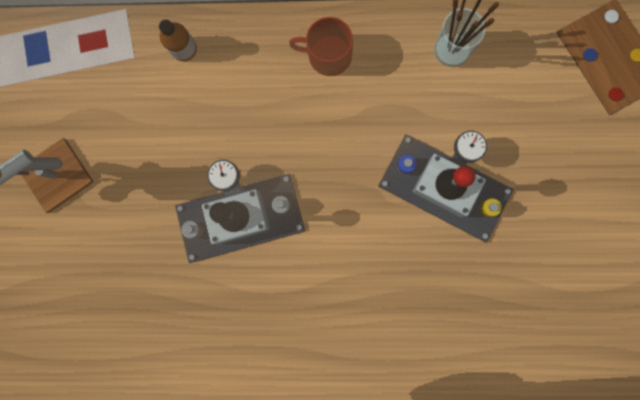

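View pics/scene1.png

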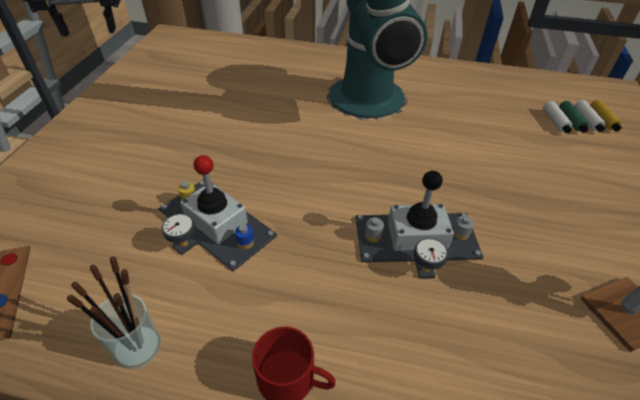

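The top view has the red knob at (464,176), blue coupling at (408,162) and yellow at (492,208). The scene view has the knob at (204,165). The black valve is well off to the left.

```bash
cat > h.py <<'E'
import numpy as np
def ray(c,u,v):
    d=np.array([(u-c["cx"])/c["fx"],(v-c["cy"])/c["fy"],1.]); return c["xyz"],c["rotation"]@d
def at(c,u,v,z):
    o,d=ray(c,u,v); return o+d*(z-o[2])/d[2]
def tri(a,pa,b,pb):
    o1,d1=ray(a,*pa);o2,d2=ray(b,*pb)
    t=np.linalg.lstsq(np.c_[d1,-d2],o2-o1,rcond=None)[0]
    p,q=o1+t[0]*d1,o2+t[1]*d2; return (p+q)/2,np.linalg.norm(p-q)
E
python3 - <<'E'
from h import *; import cv2
T=np.load("pics/top1.npz");S=np.load("pics/scene1.npz")
def red(c,box):
    x0,y0,x1,y1=box;f=c["frame"][y0:y1,x0:x1].astype(int)
    m=(f[...,0]>90)&(f[...,1]<50)&(f[...,2]<60);v,u=np.nonzero(m);return ((u.min()+u.max())/2+x0,(v.min()+v.max())/2+y0),len(u)
a,n=red(T,(445,155,485,200));b,m=red(S,(185,145,225,185));print(a,n,b,m)
print("knob tri",tri(T,a,S,b)); print("knob top",at(T,*a,.16),"scene",at(S,*b,.16))
B=at(T,408,161,.056);Y=at(T,492,208,.056);print(B,Y,(B+Y)/2,np.linalg.norm(B-Y))
d=(B-Y)/np.linalg.norm(B-Y);print("dir",d,np.degrees(np.arctan2(d[1],d[0])))
print("gauge",at(T,470,146,.066),"black boot",at(T,235,214,.094))
E
```

```text
(np.float64(463.5), np.float64(175.5)) 316 (np.float64(203.0), np.float64(163.5)) 221
knob tri (array([ 0.55471122, -0.23434364,  0.1638984 ]), np.float64(0.00031378410997886705))
knob top [ 0.55521652 -0.23514528  0.16      ] scene [ 0.55067369 -0.23696052  0.16      ]
[ 0.59886762 -0.15727845  0.056     ] [ 0.50836671 -0.31134262  0.056     ] [ 0.55361716 -0.23431053  0.056     ] 0.17867899374504917
dir [0.5065     0.86223996 0.        ] 59.56902385838559
gauge [ 0.62429472 -0.27214085  0.066     ] black boot [0.49828012 0.16244272 0.094     ]
```

The measurements agree. The knob is at (0.554, -0.2345, 0.16) and the midpoint of the couplings matches it to about 1 mm. The blue direction is (0.507, 0.862) and the coupling spacing is 179 mm. I'll straddle the knob with the open fingers, closing line along that direction, and push with the yellow-side finger. First I move above it and turn by -54°.

carry_out:
  targets:
    - [0.0188,0.0255,0,0,0,-3.6,-1]
    - [0.0188,0.0255,0,0,0,-3.6,-1]
    - [0.0188,0.0255,0,0,0,-3.6,-1]
    - [0.0188,0.0255,0,0,0,-3.6,-1]
    - [0.0188,0.0255,0,0,0,-3.6,-1]

```text
time_s: 0.52
tool_pos: [0.3663, -0.4888, 0.238]
tool_rot: [[0.995, 0.097, -0.001], [0.097, -0.995, 0.001], [-0.001, -0.001, -1.0]]
contact_force: [-0.1, -0.6, -0.0]
width: 0.0881
gripper_force: 0.0
```

carry_out:
  targets:
    - [0.0188,0.0255,0,0,0,-3.6,-1]
    - [0.0188,0.0255,0,0,0,-3.6,-1]
    - [0.0188,0.0255,0,0,0,-3.6,-1]
    - [0.0188,0.0255,0,0,0,-3.6,-1]
    - [0.0188,0.0255,0,0,0,-3.6,-1]

```text
time_s: 0.93
tool_pos: [0.4604, -0.3612, 0.2382]
tool_rot: [[0.977, -0.215, -0.001], [-0.215, -0.977, 0.001], [-0.001, -0.0, -1.0]]
contact_force: [-0.1, 0.1, -0.7]
width: 0.0878
gripper_force: 0.0
```

carry_out:
  targets:
    - [0.0188,0.0255,0,0,0,-3.6,-1]
    - [0.0188,0.0255,0,0,0,-3.6,-1]
    - [0.0188,0.0255,0,0,0,-3.6,-1]
    - [0.0188,0.0255,0,0,0,-3.6,-1]
    - [0.0188,0.0255,0,0,0,-3.6,-1]

```text
time_s: 1.35
tool_pos: [0.5544, -0.2337, 0.2382]
tool_rot: [[0.862, -0.506, -0.001], [-0.506, -0.862, 0.0], [-0.001, 0.0, -1.0]]
contact_force: [0.0, 0.3, -0.3]
width: 0.0881
gripper_force: 0.0
```

carry_out:
  targets:
    - [0,0,0,0,0,0,-1]
    - [0,0,0,0,0,0,-1]
    - [0,0,0,0,0,0,-1]
    - [0,0,0,0,0,0,-1]
    - [0,0,0,0,0,0,-1]

```text
time_s: 1.77
tool_pos: [0.5533, -0.2363, 0.2386]
tool_rot: [[0.863, -0.505, -0.0], [-0.505, -0.863, -0.0], [-0.0, 0.0, -1.0]]
contact_force: [-0.1, 0.2, 0.2]
width: 0.088
gripper_force: 0.0
```

```bash
python3 - <<'E'
from cell import state, viewer
import cv2, numpy as np
s=state(); print(s["time_s"],s["tool_pos"],np.round(s["tool_rot"],3).tolist(),s["width"])
c=viewer.capture("wrist"); cv2.imwrite("pics/w2.png",c["frame"][:,:,::-1])
H=c["hand_eye"]; K=np.array([[c["fx"],0,c["cx"]],[0,c["fy"],c["cy"]],[0,0,1]])
for p in([.554,-.2345,.16],[.5989,-.1573,.056],[.5084,-.3113,.056]):
    q=np.linalg.inv(H)@np.r_[s["tool_rot"].T@(np.array(p)-s["tool_pos"]),1]; q=K@q[:3]; print(q[:2]/q[2])
E
```

```text
1.7667 [ 0.55328432 -0.23626393  0.23855012] [[0.863, -0.505, -0.0], [-0.505, -0.863, -0.0], [-0.0, 0.0, -1.0]] 0.08799984095917782
[319.32844826 207.3743796 ]
[243.17788294 177.99735999]
[396.27668094 178.3218213 ]
```

View pics/w2.png

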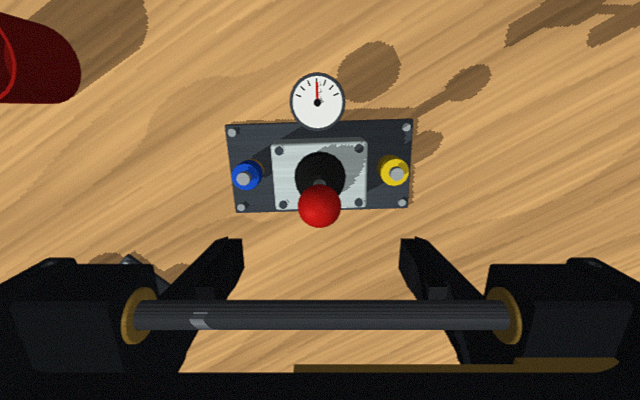

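The knob appears at (319,206), where I predicted (319,207), with the blue coupling left and the yellow right. The fingers straddle it along that line. Now I descend 110 mm and push about 70 mm towards blue (26 mm of clearance, then about 43 mm at the knob).

carry_out:
  targets:
    - [0,0,-0.022,0,0,0,-1]
    - [0,0,-0.022,0,0,0,-1]
    - [0,0,-0.022,0,0,0,-1]
    - [0,0,-0.022,0,0,0,-1]
    - [0,0,-0.022,0,0,0,-1]

```text
time_s: 2.23
tool_pos: [0.5535, -0.2362, 0.128]
tool_rot: [[0.863, -0.505, 0.0], [-0.505, -0.863, -0.0], [0.001, 0.0, -1.0]]
contact_force: [0.3, 0.3, 0.2]
width: 0.0878
gripper_force: 0.0
```

carry_out:
  targets:
    - [0.0036,0.0061,0,0,0,0,-1]
    - [0.0036,0.0061,0,0,0,0,-1]
    - [0.0036,0.0061,0,0,0,0,-1]
    - [0.0036,0.0061,0,0,0,0,-1]
    - [0.0036,0.0061,0,0,0,0,-1]

```text
time_s: 2.65
tool_pos: [0.5737, -0.2047, 0.1309]
tool_rot: [[0.864, -0.503, 0.003], [-0.503, -0.864, -0.002], [0.004, -0.0, -1.0]]
contact_force: [-1.2, -1.4, 0.8]
width: 0.0881
gripper_force: 0.7
```

carry_out:
  targets:
    - [0.0036,0.0061,0,0,0,0,-1]
    - [0.0036,0.0061,0,0,0,0,-1]
    - [0.0036,0.0061,0,0,0,0,-1]
    - [0.0036,0.0061,0,0,0,0,-1]
    - [0.0036,0.0061,0,0,0,0,-1]

```text
time_s: 3.07
tool_pos: [0.5894, -0.1742, 0.1277]
tool_rot: [[0.864, -0.503, -0.002], [-0.503, -0.864, -0.001], [-0.001, 0.002, -1.0]]
contact_force: [-2.1, -5.9, -4.3]
width: 0.0882
gripper_force: 3.3
```

carry_out:
  targets:
    - [0,0,0,0,0,0,-1]
    - [0,0,0,0,0,0,-1]
    - [0,0,0,0,0,0,-1]
    - [0,0,0,0,0,0,-1]
    - [0,0,0,0,0,0,-1]

```text
time_s: 3.48
tool_pos: [0.5892, -0.1745, 0.1282]
tool_rot: [[0.864, -0.504, -0.002], [-0.504, -0.864, 0.0], [-0.001, 0.001, -1.0]]
contact_force: [-3.3, -3.9, -2.8]
width: 0.0881
gripper_force: 2.7
```

```bash
python3 - <<'E'
from cell import state, viewer
import cv2, numpy as np
s=state(); print(s["time_s"],s["tool_pos"],s["contact_force"],s["width"])
for i,n in enumerate(("wrist","scene")):
    c=viewer.capture(n); np.savez(f"pics/{n}3.npz",**c)
    f=c["frame"][:,:,::-1]
    cv2.imwrite(f"pics/{n}3.png",f if i==0 else cv2.resize(f[100:300,100:340],None,fx=3,fy=3)[:600])
E
```

```text
3.4833 [ 0.58919041 -0.17453751  0.12816378] [-3.300199   -3.93723727 -2.81374793] 0.08809697049693056
```

View pics/wrist3.png

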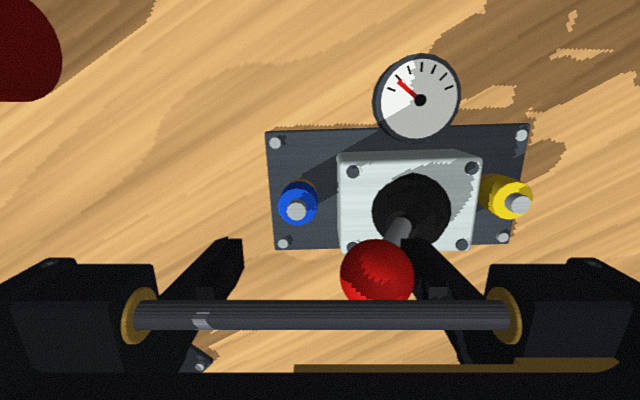

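View pics/scene3.png

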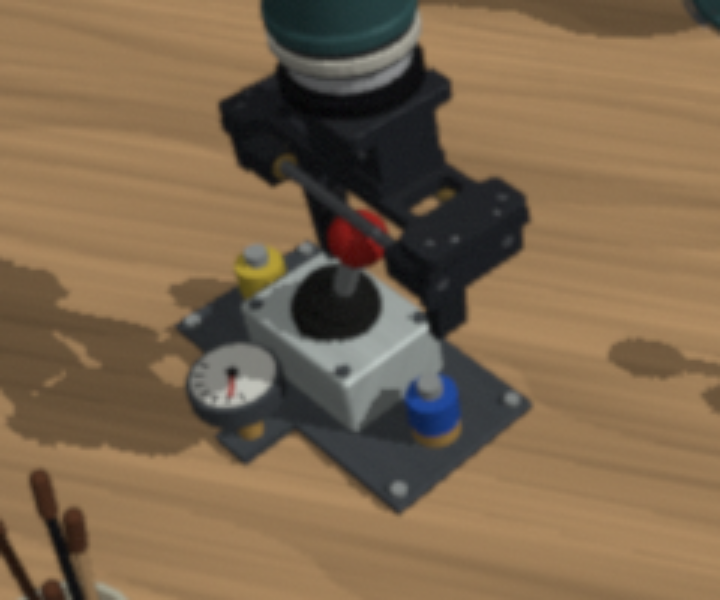

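The wrist view shows the knob (377,273) resting on the yellow-side finger, with the rod leaning to blue. The dial needle has moved. I'll check the tilt from the knob's column.

```bash
python3 - <<'E'
from cell import state
import numpy as np
c=np.load("pics/wrist3.npz"); s=state(); H=c["hand_eye"]
K=np.array([[c["fx"],0,c["cx"]],[0,c["fy"],c["cy"]],[0,0,1]])
for th in(.3,.36,.42,.45,.5):
    p=np.array([.554,-.2345,.06])+np.r_[np.array([.507,.862])*.1*np.sin(th),.1*np.cos(th)]
    q=K@(np.linalg.inv(H)@np.r_[s["tool_rot"].T@(p-s["tool_pos"]),1])[:3]; print(th,q[:2]/q[2])
E
```

```text
0.3 [406.69450002 281.21802253]
0.36 [393.72051934 278.85570164]
0.42 [381.20927509 276.16840444]
0.45 [375.16102204 274.71593836]
0.5 [365.42841074 272.15269876]
```

The tilt is about 0.44 rad, as planned. I'll hold for 2.5 s more.

carry_out:
  targets:
    - [0,0,0,0,0,0,-1]
    - [0,0,0,0,0,0,-1]
    - [0,0,0,0,0,0,-1]
    - [0,0,0,0,0,0,-1]
    - [0,0,0,0,0,0,-1]

```text
time_s: 4.0
tool_pos: [0.5892, -0.1746, 0.1282]
tool_rot: [[0.864, -0.504, -0.001], [-0.504, -0.864, 0.0], [-0.001, 0.001, -1.0]]
contact_force: [-2.4, -4.8, -2.3]
width: 0.0879
gripper_force: 2.7
```

carry_out:
  targets:
    - [0,0,0,0,0,0,-1]
    - [0,0,0,0,0,0,-1]
    - [0,0,0,0,0,0,-1]
    - [0,0,0,0,0,0,-1]
    - [0,0,0,0,0,0,-1]

```text
time_s: 4.42
tool_pos: [0.5892, -0.1746, 0.1282]
tool_rot: [[0.864, -0.504, -0.001], [-0.504, -0.864, 0.0], [-0.001, 0.001, -1.0]]
contact_force: [-2.0, -4.7, -2.5]
width: 0.0881
gripper_force: 2.7
```

carry_out:
  targets:
    - [0,0,0,0,0,0,-1]
    - [0,0,0,0,0,0,-1]
    - [0,0,0,0,0,0,-1]
    - [0,0,0,0,0,0,-1]
    - [0,0,0,0,0,0,-1]

```text
time_s: 4.83
tool_pos: [0.5892, -0.1746, 0.1282]
tool_rot: [[0.864, -0.504, -0.001], [-0.504, -0.864, 0.0], [-0.001, 0.001, -1.0]]
contact_force: [-2.7, -3.0, -1.6]
width: 0.0882
gripper_force: 2.7
```

carry_out:
  targets:
    - [0,0,0,0,0,0,-1]
    - [0,0,0,0,0,0,-1]
    - [0,0,0,0,0,0,-1]
    - [0,0,0,0,0,0,-1]
    - [0,0,0,0,0,0,-1]

```text
time_s: 5.25
tool_pos: [0.5892, -0.1746, 0.1282]
tool_rot: [[0.864, -0.504, -0.001], [-0.504, -0.864, 0.0], [-0.001, 0.001, -1.0]]
contact_force: [-2.3, -4.6, -2.0]
width: 0.0881
gripper_force: 2.7
```

carry_out:
  targets:
    - [0,0,0,0,0,0,-1]
    - [0,0,0,0,0,0,-1]
    - [0,0,0,0,0,0,-1]
    - [0,0,0,0,0,0,-1]
    - [0,0,0,0,0,0,-1]

```text
time_s: 5.67
tool_pos: [0.5892, -0.1746, 0.1282]
tool_rot: [[0.864, -0.504, -0.001], [-0.504, -0.864, 0.0], [-0.001, 0.001, -1.0]]
contact_force: [-2.6, -4.5, -2.6]
width: 0.0882
gripper_force: 2.7
```

carry_out:
  targets:
    - [0,0,0,0,0,0,-1]
    - [0,0,0,0,0,0,-1]
    - [0,0,0,0,0,0,-1]
    - [0,0,0,0,0,0,-1]
    - [0,0,0,0,0,0,-1]

```text
time_s: 6.08
tool_pos: [0.5892, -0.1746, 0.1282]
tool_rot: [[0.864, -0.504, -0.001], [-0.504, -0.864, 0.0], [-0.001, 0.001, -1.0]]
contact_force: [-1.2, -4.6, -2.0]
width: 0.0879
gripper_force: 2.7
```

Held for over 2.5 s. Next I ease back with the knob following the finger, then lift.

carry_out:
  targets:
    - [-0.0024,-0.0041,0,0,0,0,-1]
    - [-0.0024,-0.0041,0,0,0,0,-1]
    - [-0.0024,-0.0041,0,0,0,0,-1]
    - [-0.0024,-0.0041,0,0,0,0,-1]
    - [-0.0024,-0.0041,0,0,0,0,-1]

```text
time_s: 6.5
tool_pos: [0.5784, -0.1952, 0.1292]
tool_rot: [[0.864, -0.504, 0.002], [-0.504, -0.864, 0.0], [0.001, -0.001, -1.0]]
contact_force: [-0.5, -1.3, 0.2]
width: 0.0885
gripper_force: 0.6
```

carry_out:
  targets:
    - [-0.0024,-0.0041,0,0,0,0,-1]
    - [-0.0024,-0.0041,0,0,0,0,-1]
    - [-0.0024,-0.0041,0,0,0,0,-1]
    - [-0.0024,-0.0041,0,0,0,0,-1]
    - [-0.0024,-0.0041,0,0,0,0,-1]

```text
time_s: 6.92
tool_pos: [0.5657, -0.2154, 0.1285]
tool_rot: [[0.864, -0.504, -0.0], [-0.504, -0.864, 0.001], [-0.0, -0.0, -1.0]]
contact_force: [-0.2, 0.3, -0.3]
width: 0.0881
gripper_force: 0.0
```

carry_out:
  targets:
    - [-0.0024,-0.0041,0,0,0,0,-1]
    - [-0.0024,-0.0041,0,0,0,0,-1]
    - [-0.0024,-0.0041,0,0,0,0,-1]
    - [-0.0024,-0.0041,0,0,0,0,-1]
    - [-0.0024,-0.0041,0,0,0,0,-1]

```text
time_s: 7.33
tool_pos: [0.5538, -0.2361, 0.1287]
tool_rot: [[0.864, -0.504, -0.0], [-0.504, -0.864, 0.0], [-0.0, -0.0, -1.0]]
contact_force: [0.5, -0.5, -0.9]
width: 0.0881
gripper_force: 0.0
```

carry_out:
  targets:
    - [0,0,0,0,0,0,-1]
    - [0,0,0.02,0,0,0,-1]
    - [0,0,0.03,0,0,0,-1]
    - [0,0,0.03,0,0,0,-1]
    - [0,0,0.03,0,0,0,-1]

```text
time_s: 7.75
tool_pos: [0.5536, -0.2355, 0.2395]
tool_rot: [[0.864, -0.504, -0.001], [-0.504, -0.864, 0.001], [-0.001, -0.0, -1.0]]
contact_force: [0.8, -0.2, -0.2]
width: 0.0883
gripper_force: 0.0
```

carry_out:
  targets:
    - [0,0,0,0,0,0,-1]
    - [0,0,0,0,0,0,-1]
    - [0,0,0,0,0,0,-1]
    - [0,0,0,0,0,0,-1]
    - [0,0,0,0,0,0,-1]

```text
time_s: 8.17
tool_pos: [0.553, -0.2352, 0.2366]
tool_rot: [[0.864, -0.504, -0.003], [-0.504, -0.864, 0.002], [-0.004, 0.0, -1.0]]
contact_force: [-0.3, 1.0, 0.7]
width: 0.0885
gripper_force: 0.0
```

```bash
python3 - <<'E'
from cell import state, viewer
import cv2
s=state(); print(s["time_s"],s["tool_pos"],s["contact_force"],s["gripper_force"])
cv2.imwrite("pics/w4.png",viewer.capture("wrist")["frame"][:,:,::-1])
E
```

```text
8.1667 [ 0.55296362 -0.23521577  0.23656682] [-0.28182254  0.98774572  0.72528568] 0.0
```

View pics/w4.png

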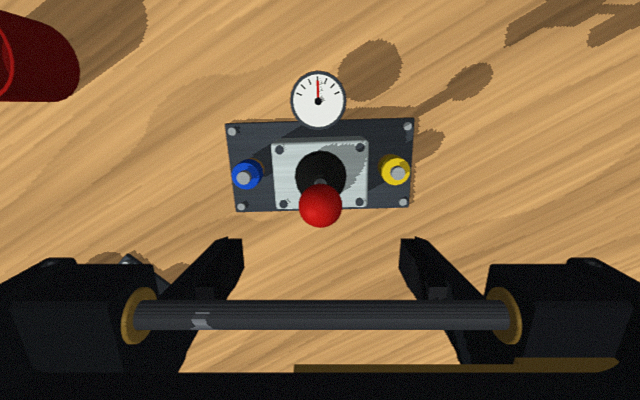

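The knob is back upright at (320,206), the gauge needle is back where it started, and the gripper is clear above. Handing in.

```bash
python3 -c "
from cell import arm
print(arm.sign_off())"
```

```text
the job is handed in; nothing more can be done
None
```

I held the red-knobbed stick about 0.44 rad towards the blue coupling for over 2.5 s and let it spring back upright. The black-knobbed stick was not touched, and the job is handed in; no verdict came back.

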